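# Unlock a belt tensioner and hold its sprung arm at the stop

## Robot

A 7-joint arm with a two-finger parallel gripper is mounted at the origin on the work surface. World frame = base frame: x ahead of the robot, y to its left, z up, the work surface at z = 0. Lengths are in m, angles in rad, forces in N, time in s.
With the tool pointing down it reaches from about 0.4 to 0.85 m from the base axis. Payload 6.9 kg.
Tool frame: the origin (TCP) lies midway between the tips of the shut fingers; the grasp point (between the pads) lies behind it (ctrl.pinch_z is the z of the grasp point in the tool frame, in m); z points along the fingers, y is the direction in which the jaws open and shut (so a half turn about z gives the same grasp; the last joint's range is limited). The gripper opens to 85 mm and grips with 20 to 120 N. Pads are 22 mm wide; open, the fingers measure 114 mm over their backs; the gripper's body (76 mm by 85 mm) begins 54 mm behind the grasp point. The pads swing forward as they close: fully open they stand 13 mm farther back than shut.
Start: joints at [-1.147, 0.507, -0.238, 1.5, 0.126, 1.149, -0.155], TCP at [0.195, 0.594, 0.231] pointing down, gripper open.
Joint ranges: [-3.08, 3.08], [-0.24, 2.05], [-1.43, 1.35], [0, 2.5], [-1.52, 4.66], [0.17, 1.96], [-2.89, 2.89]. Speed limits (rad/s): [2.39, 2.39, 3.14, 3.14, 3.14, 3.14, 3.14].

## Interface

Orientations are given as a unit quaternion [w, x, y, z].
In Python, from station import ctrl, get_state, vision, ticket, models gives the robot as it stands. Calls block until the motion is done:
- ctrl.movep(position, orientation): joint-space move of the TCP to a pose.
- ctrl.movel(position, frame=None, max_speed=0.15): straight line of the TCP; frame=None keeps the orientation; max_speed is the mean speed in m/s.
- ctrl.set_joints(angles): joint-space move.
- ctrl.ungrasp() and ctrl.close_gripper(force=None): open the fingers fully, or close them until they stop; force is the grip in N (None keeps the last).
- ctrl.pause(seconds).
- ctrl.ik(position, orientation): joint angles nearest the present ones, or None.
- get_state(): the state.
- vision.grab_frame(name): name is "side" or "top" or "wrist"; returns (picture, depth): 384x512x3 uint8, blue, green, red; 384x512 float32, m along the optical axis (not along the pixel's ray), 0 where there is no reading.
- vision.camera_info(name): a dict with "mtx" (3x3 intrinsics, pixels), "dist_coeffs" ([k1, k2, p1, p2, k3] as OpenCV has them; the pictures are not rectified), "R" (3x3) and "t" (3): a world point X has camera coordinates R X + t; the wrist camera has in their place "hand_eye" (4x4, takes a point from camera to tool coordinates, whose origin is the TCP and whose axes are the flange's). Camera axes: x right, y down, z forward; pixel columns grow to the right and rows downward; lengths in m; the calibration is good to about 2 mm. A picture is of the moment at which its call begins: read the wrist's pose just before it. camera_info takes no time and is no camera call.
A pose or a line that the arm cannot do raises ctrl.Unreachable and nothing moves.
- ticket.close_job(): hands the job in, once; it reports no verdict.
Trained networks look in the newest picture that a camera, given by its name, has taken for a name from the list of things; names that differ only in an ending like _2 or _b are one class to them, and where a whole thing is asked for, a point or a joint stands for the part that bears it (a point fixed in the world has none). Each returns a list of dicts, best first, with "p" (0 to 1); they miss things now and then, are a little off and sometimes report something else, mostly with a low value. They report only what shows in the picture. A call takes as long as a camera call.
- models.recognise(camera, target): "point" ([column, row] in pixels, amid what is visible of it).
- models.masks_of(camera, target): "mask" (384x512 bool, what is visible of it) and "point" ([column, row] in pixels, amid what is visible of it).
The state is a dict: "time": time; "qpos": joint angles; "qd": joint speeds; "tau": joint torques, N m; "tcp_pos": TCP position; "eef_rot": TCP orientation; "contact_force": force on the tool from outside, world axes, zero at the start; "wrist_torque": the same for the moment, N m; "width": finger opening in m.
Only numpy, scipy, OpenCV 4.12 (cv2) and the standard library are available. Lean on these libraries where they do the work, as an engineer would, in place of code of your own. Each camera call takes 0.05 s, during which the arm holds its last target.

## Task

Get the lathe's belt tensioner ready for a new belt: pull its red lock cap fully up so that it stays up, then swing the blue sprung arm forward by its black roller, away from the lock bracket, until it is against the yellow stop, never letting it snap back. Finish while still holding the roller with the gripper so that the arm stays fully wound against the stop; do not let go, and leave the oil bottle, the steel bar stub and the tool holder where they stand.

Things in the scene. Friction and masses are not known exactly. Their poses are not given: they have to be found in the camera images.
- tensioner: Belt tensioner fixture, bolted to the bench: dark steel plate 270 x 270 x 12 mm. Origin: centre of the plate's underside, at bench height; z up; x points away from the robot (turned by up to 0.5 rad). In this frame the pivot is at x -20, y 50 mm and the cap at x -3, y -5 mm. Two aluminium pulleys 40 mm high stand at (88, 98) mm (diameter 68) and (102, -85) mm (diameter 44).
- lock_bracket (a point): Centre of the top face of the grey lock bracket that reaches over the arm beneath the cap, 46 mm above the bench; the bracket measures 70 mm along the fixture's x and 30 mm along its y.
- stop (a point): Centre of the top of the yellow round stop, diameter 16 mm, 36 mm above the bench.
- pivot (a point): Point on the arm's vertical pivot axis, 26 mm above the bench. The grey pivot body around it reaches 60 mm above the bench and is 42 mm wide at most.
- idler_arm (a joint): Angle of the blue arm about the vertical pivot axis, rad. 0: rest, arm along the fixture's -y; grows counter-clockwise from above (roller towards the fixture's +x); 1.0: at the stop. Arm top 32 mm above the bench. A spring pulls it back to 0 with 0.6 N m at 0, 1.1 N m at 1.0 (5 to 9.5 N at the roller); let go, it snaps back. With the cap down a pin blocks it at about 0.06 rad.
- idler_roller: The black roller that stands upright on the arm's free end and turns freely on its own axis. Origin: on its axis at its underside; its yaw has no meaning.
- roller_center (a point): Centre of the black roller, on its axis, 118 mm from the pivot axis and 61.5 mm above the bench. Roller diameter 32 mm (bottom flange 38 mm, 5 mm high), its body reaches from 32.5 to 84.5 mm above the bench with a small steel pin end 4 mm above that.
- cap_center (a point): Centre of the red lock cap: an upright cylinder 24 mm in diameter and 28 mm high. When down its centre is 61.5 mm, its underside 47.5 mm and its top 75.5 mm above the bench.
- lock_cap (a joint): How far the red cap is pulled up, m: 0 down (it starts within 3 mm of down; arm locked), 0.014 fully up (arm free). It takes about 6 N to slide and stays where it is left.
- oil_bottle_mid (a point): Bystander: white oil bottle with a yellow cap, diameter 52 mm, 130 mm high; this point is half-way up, on its axis.
- bar_stub_mid (a point): Bystander: upright bright steel bar stub, diameter 38 mm, 60 mm high; this point is half-way up, on its axis.
- tool_holder_mid (a point): Bystander: dark steel tool holder block 50 x 50 x 45 mm with a bright tool bit 75 mm long; this point is half-way up, in the block's centre.

How it is judged:
On the way, in this order (a step that is already met when the one before it is completed fails the run):
1. the red cap is pulled up while the arm is still at rest (value of joint lock_cap above 0.011 m and value of joint idler_arm below 0.2 rad), for 0.2 s.
2. the arm is wound to its stop (value of joint idler_arm above 0.95 rad), for 0.2 s.
At the end, for the whole second after the job is handed in: The red cap is up (more than 11 of 14 mm), the arm stands still within 0.05 rad of its stop (angle above 0.95 rad), the fingers press on the roller with more than 4 N, and each bystander is within 20 mm of where it started (value of joint idler_arm above 0.95 rad and velocity of joint idler_arm between -0.1 and 0.1 rad/s and value of joint lock_cap above 0.011 m and contact force between the fingers and idler_roller above 4 N and distance of each of oil_bottle_mid, bar_stub_mid, tool_holder_mid from where it was at the start of the episode below 0.02 m); the arm keeps its last pose, push and grip.
It fails at once if the arm snaps back (faster than 3 rad/s towards rest) (velocity of joint idler_arm below -3 rad/s).
It fails at once if a bystander is moved by more than 20 mm (distance of any of oil_bottle_mid, bar_stub_mid, tool_holder_mid from where it was at the start of the episode above 0.02 m).
It also fails if it takes over 43 s, if anything falls off the work surface, if the arm or the gripper's body presses on something with over 40 N, if the wrist force passes 120 N, or if a joint passes its speed limit or range.

## Working session

There is one attempt and no reset: what is moved stays moved. The work goes in short steps, each a Python script; the robot and the scene stay as the last script left them, time stands still between calls to the robot, and variables do not carry over. Pictures are saved under pics/ and viewed, and the job is handed in when it is done.

```bash
ls; mkdir -p pics; python3 - <<'E'
from station import ctrl, get_state, vision, ticket, models
import cv2
s=get_state(); print(s, ctrl.pinch_z)
for n in ("side","top"):
    im,d=vision.grab_frame(n); cv2.imwrite(f"pics/{n}0.png",im)
    print(n,{k:(v if k!='x' else 0) for k,v in vision.camera_info(n).items()})
    for t in ["cap_center","roller_center","stop","pivot","lock_bracket","tensioner","oil_bottle_mid","bar_stub_mid","tool_holder_mid"]:
        r=models.recognise(n,t); print(t,[(x['point'],round(x['p'],2)) for x in r[:2]])
print(get_state()['time'])
E
```

```text
pics
{'time': 0.0, 'qpos': array([-1.1475106 ,  0.50834304, -0.237523  ,  1.50112432,  0.12571798,
        1.14890253, -0.15479604]), 'qd': array([ 5.67510693e-04, -1.08522481e-03,  1.09554865e-03, -2.89864829e-05,
        8.49979722e-04,  1.16990467e-03,  1.05764382e-04]), 'tau': array([-1.19108819e-03, -6.20576763e+01, -2.18683183e+00, -2.49661463e+01,
        1.25821141e-02,  1.16871714e-02,  8.89651062e-06]), 'tcp_pos': array([0.1952148 , 0.59320551, 0.23042932]), 'eef_rot': array([-1.16654206e-04,  1.58212164e-01,  9.87404737e-01, -8.85208833e-04]), 'contact_force': array([-0.17381286, -0.66590611, -0.42543345]), 'wrist_torque': array([-0.00350265,  0.01387389, -0.01964294]), 'width': 0.08547572673902025} -0.0187
side {'mtx': array([[390.5331026 ,   0.        , 254.09063576],
       [  0.        , 390.5331026 , 192.22459242],
       [  0.        ,   0.        ,   1.        ]]), 'dist_coeffs': array([-0.11663127,  0.        ,  0.        ,  0.        ,  0.        ]), 'R': array([[-0.96063894, -0.27776853, -0.00417922],
       [-0.21325233,  0.74698949, -0.62970639],
       [ 0.178
[... 591 characters left out ...]
.        ]]), 'dist_coeffs': array([0.01947498, 0.        , 0.        , 0.        , 0.        ]), 'R': array([[ 0.01093925, -0.99993003,  0.00450129],
       [-0.98243211, -0.01158629, -0.18626031],
       [ 0.18629943, -0.00238467, -0.98249012]]), 't': array([0.01521163, 0.56289533, 0.89501481])}
cap_center [([241.8, 171.9], 0.56), ([264.2, 190.8], 0.23)]
roller_center [([263.0, 192.5], 0.54)]
stop [([243.6, 180.8], 0.87), ([262.7, 194.9], 0.75)]
pivot [([239.6, 178.0], 0.71)]
lock_bracket [([244.0, 180.1], 0.7)]
tensioner [([242.3, 180.3], 0.6), ([338.9, 192.4], 0.32)]
oil_bottle_mid [([163.0, 117.7], 0.72)]
bar_stub_mid [([339.1, 191.8], 0.79)]
tool_holder_mid [([140.6, 181.8], 0.95)]
1.0
```

View pics/side0.png

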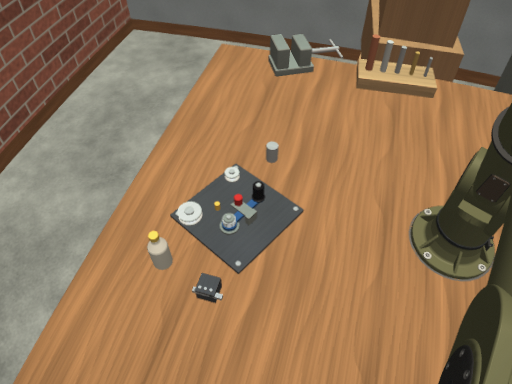

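View pics/top0.png

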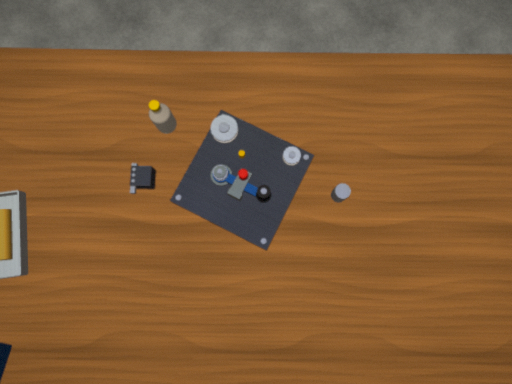

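The side view shows the cap at about (238,199), roller (258,190), stop (217,205) and pivot (229,222). The top view shows the cap at (243,174), roller (264,193), stop (241,153), pivot (221,174) and the plate corners at about (221,110), (313,156), (267,249) and (171,200). The network points for small parts lump onto the fixture, so I'll fit the fixture's pose to the visible features instead.

```bash
cat > h.py <<'E'
import numpy as np, cv2
from scipy.optimize import least_squares
from station import ctrl, get_state, vision, ticket, models
def proj(n,X):
    c=vision.camera_info(n); rv,_=cv2.Rodrigues(c['R'])
    return cv2.projectPoints(np.asarray(X,float).reshape(-1,1,3),rv,c['t'],c['mtx'],c['dist_coeffs'])[0].reshape(-1,2)
def ray(n,px):
    c=vision.camera_info(n); u=cv2.undistortPoints(np.array([[px]],float),c['mtx'],c['dist_coeffs'])[0,0]
    d=c['R'].T@np.array([u[0],u[1],1]); o=-c['R'].T@c['t']; return o,d
def at_z(n,px,z):
    o,d=ray(n,px); return o+d*(z-o[2])/d[2]
def tri(a,b):
    A=[];B=[]
    for n,p in (("side",a),("top",b)):
        o,d=ray(n,p); d/=np.linalg.norm(d); P=np.eye(3)-np.outer(d,d); A.append(P);B.append(P@o)
    return np.linalg.solve(sum(A),sum(B))
def F2W(p,pts):
    pts=np.atleast_2d(np.asarray(pts,float)); x,y,a=p
    R=np.array([[np.cos(a),-np.sin(a)],[np.sin(a),np.cos(a)]])
    return np.c_[pts[:,:2]@R.T+[x,y],pts[:,2]]
E
python3 - <<'E'
from h import *
for n in ("side","top"):
    im=cv2.imread(f"pics/{n}0.png")
    x0,y0=(165,105) if n=="top" else (165,145)
    c=im[y0:y0+150,x0:x0+150]
    cv2.imwrite(f"pics/{n}0z.png",cv2.resize(c,(600,600),interpolation=cv2.INTER_CUBIC))
    hsv=cv2.cvtColor(c,cv2.COLOR_BGR2HSV); H,S,V=cv2.split(hsv)
    for nm,m in (("red",((H<6)|(H>174))&(S>180)&(V>80)),("yel",(H>18)&(H<32)&(S>180)&(V>120))):
        k,l,st,ce=cv2.connectedComponentsWithStats(m.astype(np.uint8))
        for i in range(1,k):
            if st[i,4]>6: print(n,nm,st[i],ce[i]+[x0,y0])
E
```

```text
side red [69 49  8 11 67] [237.91044776 199.31343284]
top red [73 64 10 10 74] [242.77027027 173.63513514]
top yel [74 45  6  7 34] [241.38235294 152.85294118]
```

View pics/side0z.png

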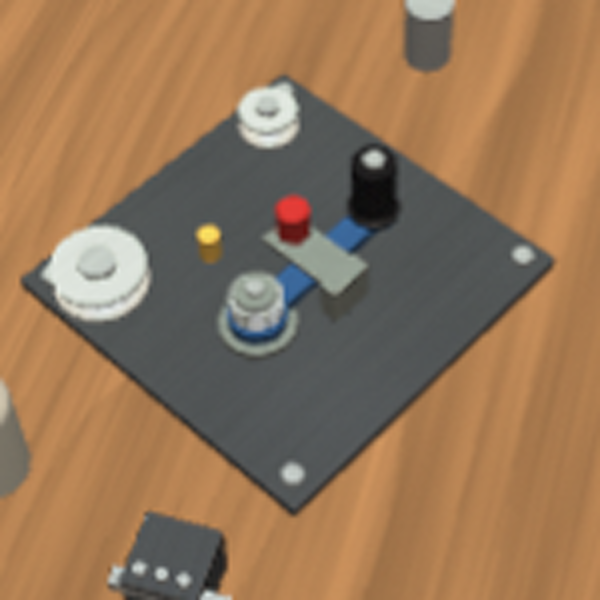

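View pics/top0z.png

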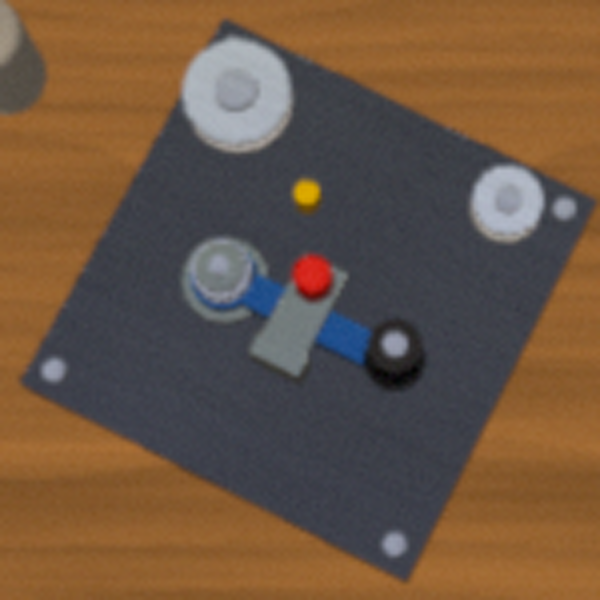

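```bash
cat > fit.py <<'E'
from h import *
m=lambda *a:[v/1000 for v in a]
obs=[("top",m(135,135,12),(224,18)),("top",m(135,-135,12),(596,200)),("top",m(-135,-135,12),(408,580)),("top",m(-135,135,12),(22,379)),
("top",m(-3,-5,75.5),(313,271)),("top",m(-20,-68,88.5),(395,344)),("top",m(-20,50,60),(221,262)),("top",m(88,98,40),(237,92)),("top",m(102,-85,40),(508,200)),
("side",m(135,135,12),(22,278)),("side",m(135,-135,12),(285,76)),("side",m(-135,-135,12),(553,260)),("side",m(-135,135,12),(294,508)),
("side",m(-3,-5,75.5),(293,206)),("side",m(-20,-68,88.5),(374,158)),("side",m(-20,50,60),(257,285)),("side",m(88,98,40),(98,263)),("side",m(102,-85,40),(268,107))]
off={"top":(165,105),"side":(165,145)}
P=np.array([(np.array(o[2])+.5)/4-.5+off[o[0]] for o in obs])
def res(p,each=False):
    W=F2W(p,[o[1] for o in obs])
    r=np.array([proj(o[0],w)[0] for o,w in zip(obs,W)])-P
    return r if each else r.ravel()
for sel in (None,"top","side"):
    idx=[i for i,o in enumerate(obs) if sel in(None,o[0])]
    f=least_squares(lambda p:res(p,True)[idx].ravel(),[0.57,0,0.3],loss="soft_l1"); print(sel,f.x)
    if sel is None: p=f.x; print(np.round(res(p,True),1).tolist())
np.save("fix.npy",p)
px=lambda n,x,y:((np.array([x,y])+.5)/4-.5+off[n])
for nm,a,b in (("cap",(293,206),(313,271)),("roller",(374,158),(395,344)),("stop",(209,234),(306,192)),("pivot",(257,285),(221,262))):
    print(nm,tri(px("side",*a),px("top",*b)), at_z("top",px("top",*b),{"cap":.0755,"roller":.0885,"stop":.036,"pivot":.06}[nm]),)
print("fit cap,roller0,pivot",F2W(p,[m(-3,-5,61),m(-20,-68,61),m(-20,50,26)]))
piv=np.array(m(-20,50))
a=1.0; print("roller1",F2W(p,[[piv[0]+.118*np.sin(a),piv[1]-.118*np.cos(a),.0615]]))
for nm,a,b,z in (("bottle",(159.7,252.1),(163,117.7),.065),("stub",(272.5,152.9),(339.1,191.8),.03),("holder",(206.8,286.4),(140.6,181.8),.0225)): print(nm,tri(a,b))
E
python3 fit.py
```

```text
None [ 0.60379764  0.07099257 -0.46033729]
[[-0.2, -0.7], [0.8, -0.3], [-0.3, 0.5], [-1.1, 0.8], [-0.1, 0.7], [0.0, -0.2], [-0.6, 0.4], [-0.3, -1.3], [0.3, -0.8], [-0.5, -0.3], [0.1, -1.3], [1.1, -0.8], [0.1, 0.5], [0.2, 0.9], [0.3, -0.1], [-0.3, 0.2], [-0.1, -1.2], [0.2, -1.1]]
top [ 0.60369658  0.0705867  -0.46156916]Traceback (most recent call last):
  File "fit.py", line 15, in <module>
    f=least_squares(lambda p:res(p,True)[idx].ravel(),[0.57,0,0.3],loss="soft_l1"); print(sel,f.x)
    return func(*args, **kwargs)
    result = trf(vector_fun.fun, vector_fun.jac, x0, f0, J0, lb, ub, ftol, xtol,
                 gtol, max_nfev, x_scale, loss_function, tr_solver,
                 tr_options.copy(), verbose, callback=callback_wrapped)
    return trf_no_bounds(
        fun, jac, x0, f0, J0, ftol, xtol, gtol, max_nfev, x_scale,
        loss_function, tr_solver, tr_options, verbose, callback=callback)
    J = jac(x)
    self._update_jac()
    ~~~~~~~~~~~~~~~~^^
    self.J = self.jac_wrapped(xp_copy(self.x), f0=self.f)
             ~~~~~~~~~~~~~~~~^^^^^^^^^^^^^^^^^^^^^^^^^^^^
    J, dc
[... 601 characters left out ...]
 *self.args, **self.kwargs))
                      ~~~~~~~~^^^^^^^^^^^^^^^^^^^^^^^^^^^^^^
    return np.atleast_1d(self.fun(x))
                         ~~~~~~~~^^^
    return self.f(x, *self.args, **self.kwargs)
           ~~~~~~^^^^^^^^^^^^^^^^^^^^^^^^^^^^^^
  File "fit.py", line 15, in <lambda>
    f=least_squares(lambda p:res(p,True)[idx].ravel(),[0.57,0,0.3],loss="soft_l1"); print(sel,f.x)
                             ~~~^^^^^^^^
  File "fit.py", line 11, in res
    r=np.array([proj(o[0],w)[0] for o,w in zip(obs,W)])-P
                ~~~~^^^^^^^^
  File "h.py", line 5, in proj
    c=vision.camera_info(n); rv,_=cv2.Rodrigues(c['R'])
ValueError: time passes only in moves, steps and waits
```

```bash
sed -i 's/vision.camera_info(n)/CI(n)/' h.py; cat >> h.py <<'E'
import functools
@functools.lru_cache
def CI(n): return vision.camera_info(n)
E
python3 fit.py; python3 -c "
from h import *
print(get_state()['time'],CI('wrist'))"
```

```text
None [ 0.60379764  0.07099257 -0.46033729]
[[-0.2, -0.7], [0.8, -0.3], [-0.3, 0.5], [-1.1, 0.8], [-0.1, 0.7], [0.0, -0.2], [-0.6, 0.4], [-0.3, -1.3], [0.3, -0.8], [-0.5, -0.3], [0.1, -1.3], [1.1, -0.8], [0.1, 0.5], [0.2, 0.9], [0.3, -0.1], [-0.3, 0.2], [-0.1, -1.2], [0.2, -1.1]]
top [ 0.60369658  0.0705867  -0.46156916]
side [ 0.60373053  0.07196441 -0.45859451]
cap [0.59969665 0.06739607 0.07859486] [0.6005893  0.06755426 0.0755    ]
roller [0.55582942 0.01905217 0.0876867 ] [0.55509261 0.01903125 0.0885    ]
stop [0.66053361 0.07485438 0.03480766] [0.65999816 0.0747775  0.036     ]
pivot [0.60843721 0.12337375 0.05926296] [0.60909981 0.12335407 0.06      ]
fit cap,roller0,pivot [[0.59888868 0.06784581 0.061     ]
 [0.55567056 0.0189562  0.061     ]
 [0.6080921  0.12467271 0.026     ]]
roller1 [[0.668726   0.02344263 0.0615    ]]
bottle [0.74522279 0.27036366 0.04463124]
stub [ 0.56368074 -0.1669253   0.02735397]
holder [0.59228214 0.31997942 0.03191811]
1.0 {'mtx': array([[328.6215257 ,   0.        , 262.42971826],
       [  0.        , 328.6215257 , 191.17104749],
       [  0.        ,   0.        ,   1.        ]]), 'dist_coeffs': array([-0.06897678,  0.        ,  0.        ,  0.        ,  0.        ]), 'hand_eye': array([[ 1.05421482e-03, -9.44018883e-01, -3.29889735e-01,
         8.63856773e-02],
       [ 9.99999334e-01,  1.14983889e-03, -9.47453383e-05,
        -8.30905004e-05],
       [ 4.68761437e-04, -3.29889416e-01,  9.44019467e-01,
        -1.43944484e-01],
       [ 0.00000000e+00,  0.00000000e+00,  0.00000000e+00,
         1.00000000e+00]])}
```

The fit agrees between cameras to about 1 mm: the cap is at (0.599, 0.068), the resting roller at (0.5555, 0.019), and the pivot–roller distance is 117 mm. I'll go above the cap with the jaws along the fixture's x (clear of pivot and roller) and check with the wrist camera.

```bash
cat >> h.py <<'E'
P=np.load('fix.npy')
CAP=F2W(P,[[-.003,-.005,0]])[0]+[.0005,0,0]
PIV=F2W(P,[[-.02,.05,0]])[0]
def Q(phi):
    t=(phi+np.pi/2)/2; return np.array([0,np.cos(t),np.sin(t),0])
def wproj(st,X):
    from scipy.spatial.transform import Rotation as R
    c=CI('wrist'); q=st['eef_rot']; T=np.eye(4); T[:3,:3]=R.from_quat([q[1],q[2],q[3],q[0]]).as_matrix(); T[:3,3]=st['tcp_pos']
    M=np.linalg.inv(T@c['hand_eye']); rv,_=cv2.Rodrigues(M[:3,:3])
    return cv2.projectPoints(np.asarray(X,float).reshape(-1,1,3),rv,M[:3,3],c['mtx'],c['dist_coeffs'])[0].reshape(-1,2)
def st():
    s=get_state(); print('t',round(s['time'],2),'tcp',np.round(s['tcp_pos'],4),'F',np.round(s['contact_force'],1),'M',np.round(s['wrist_torque'],2),'w',round(s['width'],4)); return s
E
python3 - <<'E'
from h import *
best=None
for phi in (P[2],P[2]+np.pi):
    a=ctrl.ik([CAP[0],CAP[1],.2],Q(phi)); b=ctrl.ik([CAP[0],CAP[1],.048],Q(phi))
    print(phi,None if a is None else np.round(a,2),None if b is None else np.round(b,2))
    for th in (0,1.0):
        r=[PIV[0]+.118*np.sin(P[2]+th),PIV[1]-.118*np.cos(P[2]+th),.043]
        c=ctrl.ik(r,Q(phi+th)); print(th,r,None if c is None else np.round(c,2))
E
```

```text
-0.4603372885309174 [-0.4   0.52  0.4   1.61 -0.22  1.05 -0.4 ] [-0.35  0.69  0.31  1.78 -0.3   0.72 -0.33]
0 [np.float64(0.5556705603181838), np.float64(0.018956195442092733), 0.043] [-0.27  0.64  0.3   1.91 -0.31  0.63 -0.24]
1.0 [np.float64(0.6687260036101176), np.float64(0.023442633700712895), 0.043] [-0.14  0.75  0.12  1.59 -0.11  0.81  0.56]
2.6812553650588757 [ 0.1   0.51 -0.4   1.61  0.22  1.07  2.32] [ 0.13  0.7  -0.46  1.77  0.42  0.77  2.14]
0 [np.float64(0.5556705603181838), np.float64(0.018956195442092733), 0.043] [ 0.19  0.65 -0.42  1.9   0.41  0.67  2.2 ]
1.0 [np.float64(0.6687260036101176), np.float64(0.023442633700712895), 0.043] [-0.61  1.06  1.15  1.6  -1.03  1.19 -1.83]
```

```bash
python3 - <<'E'
from h import *
ctrl.movep([CAP[0],CAP[1],.18],Q(P[2]))
s=st()
im,d=vision.grab_frame("wrist")
for z,th in ((0.0755,None),(.0885,0)):
    X=F2W(P,[[-.003,-.005,.0755],[-.02,-.068,.0885],[-.02,.05,.06]])
X[0,0]=CAP[0];X[0,1]=CAP[1]
px=wproj(s,X); print(px)
for p in px: cv2.drawMarker(im,tuple(int(round(v)) for v in p),(0,255,0),cv2.MARKER_CROSS,12,1)
cv2.imwrite("pics/w1.png",im)
for t in ("cap_center","roller_center"): print(t,[(x['point'],round(x['p'],2)) for x in models.recognise("wrist",t)[:2]])
E
```

```text
t 3.37 tcp [0.5993 0.0695 0.1799] F [-0.3 -0.4  0.3] M [ 0.05  0.03 -0.01] w 0.0853
[[264.86482555 190.65573179]
 [243.46319615 267.77005727]
 [243.11748751 118.8731077 ]]
cap_center [([264.8, 189.9], 0.95)]
roller_center [([242.0, 253.4], 0.74)]
```

View pics/w1.png

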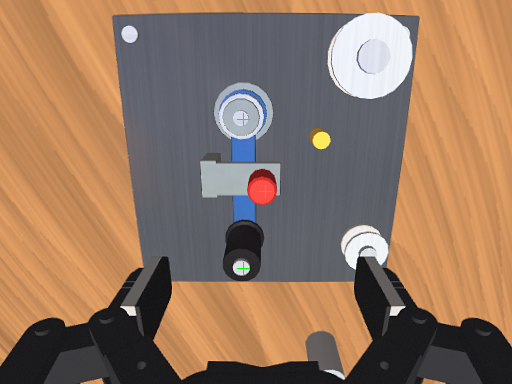

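The wrist view shows the cap at (262,190) and the roller pin at (241,268), with my predictions about 2 px to the right, so the measurements agree to about 1.5 mm. I'll shift 1 mm and descend onto the cap.

```bash
cat >> h.py <<'E'
FX=np.array([np.cos(P[2]),np.sin(P[2]),0])
CAP=CAP-.001*FX; PIV=PIV-.001*FX
E
python3 - <<'E'
from h import *
ctrl.movel([CAP[0],CAP[1],.10],max_speed=.1); st()
ctrl.movel([CAP[0],CAP[1],.049],max_speed=.06); s=st(); print(CAP)
ctrl.close_gripper(force=50); s=st()
im,d=vision.grab_frame("wrist"); cv2.imwrite("pics/w2.png",im)
im,d=vision.grab_frame("side"); cv2.imwrite("pics/s2.png",cv2.resize(im[130:250,170:320],(750,600),interpolation=cv2.INTER_CUBIC))
E
```

```text
t 4.47 tcp [0.5989 0.0682 0.1006] F [ 0.6  0.  -0.5] M [-0.01  0.02 -0.  ] w 0.0855
t 5.47 tcp [0.5988 0.0682 0.0493] F [ 0.4 -0.7 -0.3] M [-0.03 -0.    0.03] w 0.0854
[0.59849277 0.06829006 0.        ]
t 6.07 tcp [0.5982 0.0685 0.0491] F [-2.4  0.6  2.6] M [ 0.17  0.36 -0.04] w 0.0227
```

View pics/w2.png

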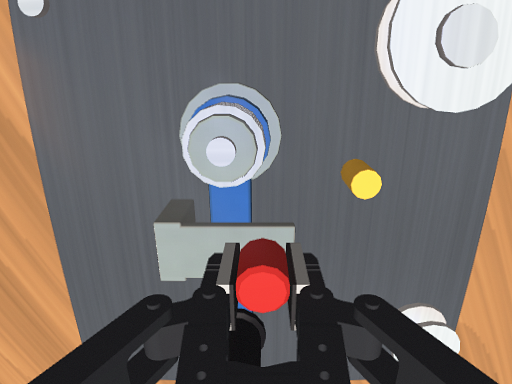

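View pics/s2.png

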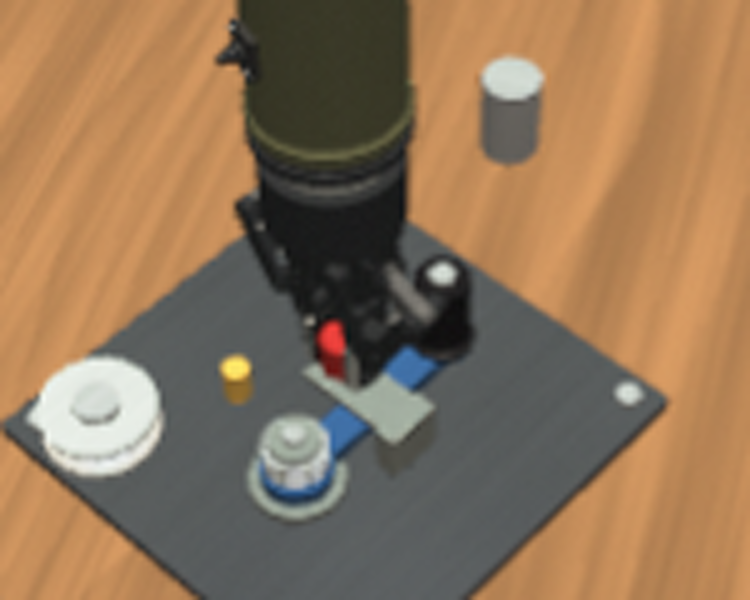

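The cap sits between the pads at (262,280) in the wrist view, and width 22.7 mm fits the 24 mm cap. Now I'll lift in steps while watching the force.

```bash
python3 - <<'E'
from h import *
z0=get_state()['tcp_pos'][2]
for dz in (.006,.011,.013,.0145,.0155):
    ctrl.movel([CAP[0],CAP[1],.049+dz],max_speed=.03); s=st()
    if s['contact_force'][2]<-25 and dz>.011: break
im,d=vision.grab_frame("wrist"); cv2.imwrite("pics/w3.png",im)
E
```

```text
t 6.52 tcp [0.5981 0.0685 0.0551] F [-2.7  1.1 -0.1] M [0.27 0.53 0.05] w 0.0222
t 6.83 tcp [0.5982 0.0685 0.0603] F [-3.2  2.3  0.2] M [0.41 0.72 0.02] w 0.0226
t 7.08 tcp [0.5981 0.0685 0.0607] F [  2.4   1.8 -19.2] M [ 0.44 -0.52 -0.03] w 0.0223
t 7.33 tcp [0.5981 0.0685 0.0609] F [  7.4   1.6 -32.1] M [ 0.41 -1.49 -0.03] w 0.0222
```

View pics/w3.png

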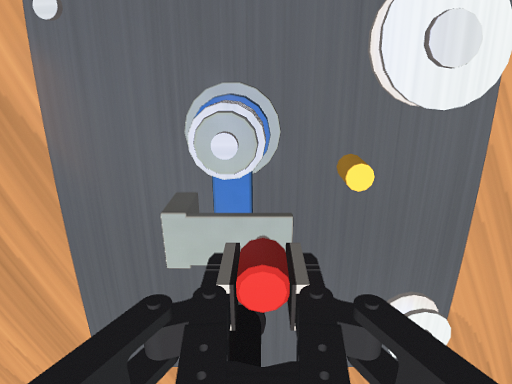

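The lift hit a hard stop at about +11.8 mm of travel, with force rising to −32 N, which fits a cap that started 2–3 mm up. I'll relax, release, rise and verify the cap's height.

```bash
python3 - <<'E'
from h import *
ctrl.movel([CAP[0],CAP[1],.0605],max_speed=.03); st()
ctrl.ungrasp(); st()
ctrl.movel([CAP[0],CAP[1],.115],max_speed=.1)
R0=[PIV[0]+.118*np.sin(P[2]),PIV[1]-.118*np.cos(P[2])]
ctrl.movel([R0[0],R0[1],.115],max_speed=.12); s=st()
im,d=vision.grab_frame("wrist")
X=[[*R0,.0885],[CAP[0],CAP[1],.0895],[CAP[0],CAP[1],.0785]]
px=wproj(s,X); print(px)
cv2.imwrite("pics/w4raw.png",im)
for p in px: cv2.drawMarker(im,tuple(int(round(v)) for v in p),(0,255,0),cv2.MARKER_CROSS,10,1)
cv2.imwrite("pics/w4.png",im)
im,d=vision.grab_frame("side"); cv2.imwrite("pics/s4.png",cv2.resize(im[130:250,170:320],(750,600),interpolation=cv2.INTER_CUBIC))
print(proj("side",X))
E
```

```text
t 7.63 tcp [0.5982 0.0685 0.0607] F [ -1.7   2.3 -10.7] M [0.56 0.2  0.02] w 0.0223
t 8.27 tcp [0.5986 0.0682 0.0606] F [ 1.1 -0.2 -0.2] M [-0.05  0.04 -0.01] w 0.0854
t 9.66 tcp [0.5553 0.02   0.115 ] F [0.4 0.5 0.2] M [ 0.   -0.02 -0.03] w 0.0853
[[264.12814277 233.89728111]
 [298.65418981 123.20452681]
 [296.5092208  120.52923437]]
[[258.663554   184.1686098 ]
 [237.99790605 193.92086157]
 [238.14556724 196.47372021]]
```

View pics/w4.png

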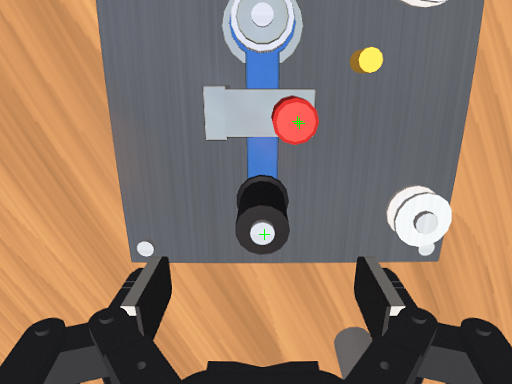

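View pics/s4.png

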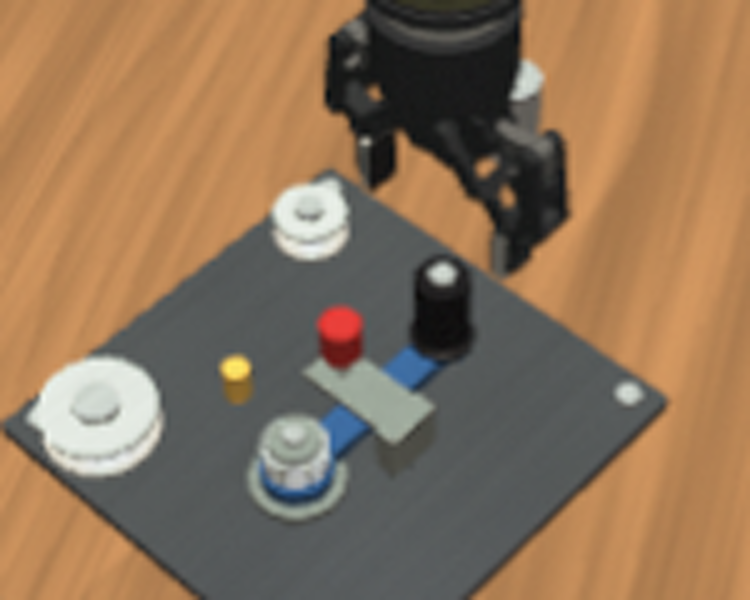

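The cap's top in the side view is at (238,193.6), against a prediction of 193.9 fully up and 196.5 at 11 mm below that mark, so it is fully up and staying. The roller pin at (262,234) matches within 1 mm. I'll grip the roller and try the first bit of winding.

```bash
cat >> h.py <<'E'
def RO(th,z=.044): return [PIV[0]+.118*np.sin(P[2]+th),PIV[1]-.118*np.cos(P[2]+th),z]
E
python3 - <<'E'
from h import *
ctrl.movel(RO(0),max_speed=.08); st()
ctrl.close_gripper(force=80); st()
for th in (.08,.16,.24):
    ctrl.movel(RO(th),Q(P[2]+th),max_speed=.05); s=st(); print(np.round(RO(th),4))
    if np.linalg.norm(s['contact_force'])>35: break
im,d=vision.grab_frame("wrist"); cv2.imwrite("pics/w5.png",im)
E
```

```text
t 10.8 tcp [0.5551 0.0193 0.0444] F [ 0.2  0.  -0.3] M [-0.03  0.06  0.05] w 0.0854
t 11.35 tcp [0.5548 0.0195 0.0444] F [-0.7 -0.   4.9] M [0.07 0.24 0.02] w 0.0304
t 11.69 tcp [0.5625 0.016  0.0443] F [-4.8  1.5  9.4] M [ 0.34  0.92 -0.03] w 0.0305
[0.5634 0.0155 0.044 ]
t 12.03 tcp [0.5712 0.0128 0.0442] F [-6.4  1.2  9. ] M [0.31 1.03 0.04] w 0.0303
[0.5723 0.0124 0.044 ]
t 12.38 tcp [0.5802 0.0103 0.0443] F [-6.2  0.4  9.4] M [ 0.25  1.13 -0.06] w 0.0307
[0.5814 0.01   0.044 ]
```

View pics/w5.png

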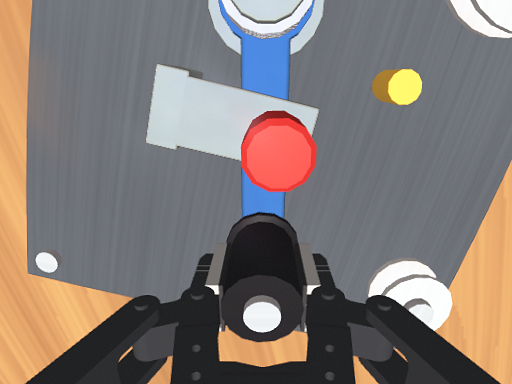

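The roller is held centred between the pads (pin at (262,315)) and the blue arm has turned past the lock, with forces as expected at about 6 N tangential. I'll keep winding.

```bash
python3 - <<'E'
from h import *
def ang(s):
    v=s['tcp_pos'][:2]-PIV[:2]; return np.arctan2(v[0],-v[1])-P[2]
for th in (.34,.44,.54,.64,.74,.84,.9,.95,.98,1.0,1.015):
    ctrl.movel(RO(th),Q(P[2]+th),max_speed=.05); s=st(); a=ang(s)
    tn=np.array([np.cos(P[2]+th),np.sin(P[2]+th)]); ft=s['contact_force'][:2]@tn; print(th,'ang',round(a,3),'Ft',round(ft,1))
    if ft<-25: break
im,d=vision.grab_frame("wrist"); cv2.imwrite("pics/w6.png",im)
im,d=vision.grab_frame("side"); cv2.imwrite("pics/s6.png",cv2.resize(im[130:250,170:320],(750,600),interpolation=cv2.INTER_CUBIC))
im,d=vision.grab_frame("top"); cv2.imwrite("pics/t6.png",cv2.resize(im[90:260,160:370],(740,600),interpolation=cv2.INTER_CUBIC))
E
```

```text
t 12.81 tcp [0.5917 0.0081 0.0443] F [-6.6  0.8 10.3] M [0.17 1.27 0.04] w 0.0304
0.34 ang 0.328 Ft -6.6
t 13.19 tcp [0.6033 0.0071 0.0443] F [-7.4  0.5  8.9] M [0.13 1.28 0.05] w 0.0304
0.44 ang 0.427 Ft -7.4
t 13.57 tcp [0.615  0.0072 0.0443] F [-7.4 -0.7 10.3] M [-0.    1.35  0.04] w 0.0304
0.54 ang 0.526 Ft -7.4
t 13.96 tcp [0.6266 0.0085 0.0443] F [-8.  -1.6  9.6] M [-0.17  1.4  -0.02] w 0.0304
0.64 ang 0.625 Ft -8.1
t 14.34 tcp [0.6379 0.0109 0.0443] F [-7.7 -1.6 10.5] M [-0.22  1.55  0.03] w 0.0306
0.74 ang 0.723 Ft -7.9
t 14.72 tcp [0.649  0.0144 0.0443] F [-8.3 -2.7 10.1] M [-0.3   1.62 -0.  ] w 0.0307
0.84 ang 0.821 Ft -8.7
t 15.02 tcp [0.6554 0.017  0.0443] F [-8.5 -2.8 10.4] M [-0.44  1.61  0.02] w 0.0305
0.9 ang 0.88 Ft -8.8
t 15.28 tcp [0.6607 0.0194 0.0443] F [-8.2 -3.2 10.6] M [-0.47  1.63  0.03] w 0.0303
0.95 ang 0.929 Ft -8.7
t 15.53 tcp [0.6637 0.0209 0.0443] F [-8.4 -2.8 11. ] M [-0.52  1.59 -0.05] w 0.0307
0.98 ang 0.957 Ft -8.7
t 15.78 tcp [0.6657 0.022  0.0443] F [-8.7 -3.6  9.2] M [-0.58  1.57  0.02] w 0.0305
1.0 ang 0.977 Ft -9.3
t 16.03 tcp [0.6672 0.0229 0.0443] F [-7.8 -3.5  9.9] M [-0.66  1.65  0.  ] w 0.03
1.015 ang 0.991 Ft -8.5
```

View pics/w6.png

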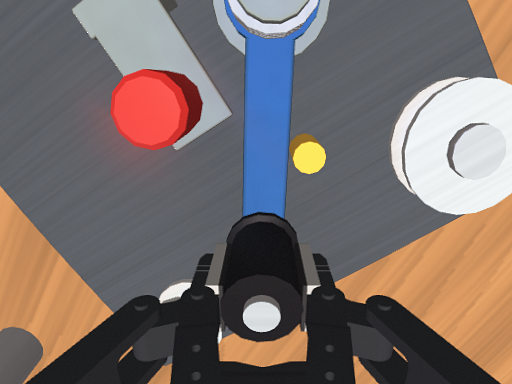

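View pics/s6.png

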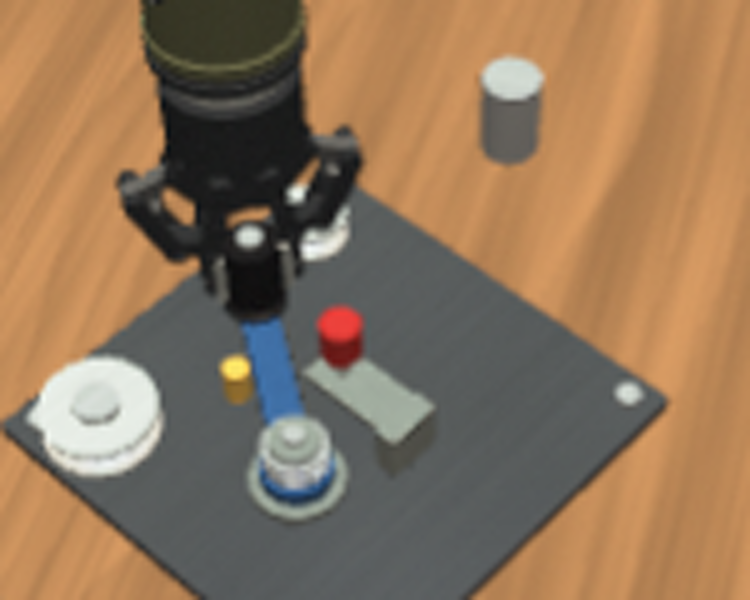

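The arm is nearly against the yellow stop (wrist view: stop at (310,157), arm edge at about 290), and the force hasn't risen yet. I'll continue in small steps until contact shows.

```bash
python3 - <<'E'
from h import *
def ang(s):
    v=s['tcp_pos'][:2]-PIV[:2]; return np.arctan2(v[0],-v[1])-P[2]
for th in np.arange(1.03,1.121,.012):
    ctrl.movel(RO(th),Q(P[2]+min(th,1.04)),max_speed=.04); s=st(); a=ang(s)
    tn=np.array([np.cos(P[2]+th),np.sin(P[2]+th)]); ft=s['contact_force'][:2]@tn; print(th,'ang',round(a,3),'Ft',round(ft,1))
    if ft<-18: break
ctrl.pause(.5); s=st(); print(ang(s))
im,d=vision.grab_frame("wrist"); cv2.imwrite("pics/w7.png",im)
im,d=vision.grab_frame("side"); cv2.imwrite("pics/s7.png",im)
im,d=vision.grab_frame("top"); cv2.imwrite("pics/t7.png",im)
E
```

```text
t 16.43 tcp [0.6687 0.0238 0.0443] F [-8.1 -4.5 10.8] M [-0.64  1.66 -0.01] w 0.0302
1.03 ang 1.006 Ft -9.3
t 16.68 tcp [0.6695 0.0242 0.0442] F [-8.6 -4.1 11.4] M [-0.74  1.83  0.02] w 0.0305
1.042 ang 1.013 Ft -9.4
t 16.93 tcp [0.6696 0.0243 0.0442] F [-12.2  -6.   13.2] M [-0.93  2.42 -0.01] w 0.0302
1.054 ang 1.015 Ft -13.5
t 17.18 tcp [0.6697 0.0243 0.0441] F [-16.1  -6.8  14.9] M [-1.19  3.01  0.  ] w 0.0307
1.066 ang 1.016 Ft -17.1
t 17.43 tcp [0.6698 0.0244 0.0441] F [-19.   -8.5  17.8] M [-1.43  3.66  0.01] w 0.0306
1.078 ang 1.017 Ft -20.4
t 17.93 tcp [0.6699 0.0244 0.0441] F [-19.5  -8.8  16.7] M [-1.41  3.57  0.05] w 0.0305
1.016938921827462
```

View pics/w7.png

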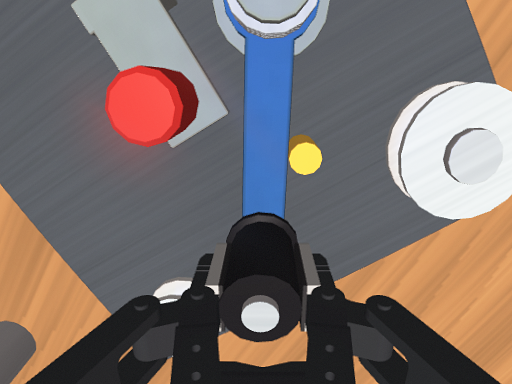

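View pics/s7.png

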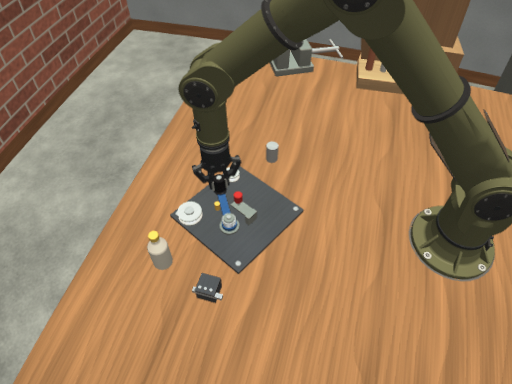

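The arm touches the yellow stop: the push rose from 9 to 20 N with no further motion. The cap is still up at (238,197), and the bottle (160,252), stub (272,152) and holder (208,287) are where they were. I'm handing it in.

```bash
python3 - <<'E'
from h import *
print(ticket.close_job()); st()
E
```

```text
the job is handed in; nothing more can be done
None
the job is handed in; nothing more can be done
```

The belt tensioner is ready for a new belt and the job is handed in at about 18 s of the 43 s allowed. The gripper is still holding the roller, but the hand-in gives no verdict.

- **Lock cap:** I pulled the red cap up until it hit its end stop, after about 11.8 mm of travel and a pull of about 32 N. It stayed up after release. The side view puts its top at row 193.6, against a prediction of 193.9 for fully up.
- **Arm:** I gripped the roller at 80 N and wound the arm in small steps, without ever releasing it.
- **At the stop:** the push rose from about 9 to 20 N with no further motion. The angle from the tool position was 1.017 rad, about 0.02 over the nominal 1.0, which is within my calibration error.
- **Other objects:** the oil bottle, bar stub and tool holder look unmoved in the last side picture. I compared them with the first picture by eye only.
- **Checks that disagreed:** the detection networks gave poor points for the fixture's small parts, so I located it by fitting the pictures instead. The wrist camera then differed from that fit by about 1.5 mm, and I shifted the targets by 1 mm to compensate.

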